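# Stage a test plaque and hold the chamber lid open

### The arm

A 7-joint arm with a two-finger parallel gripper is mounted at the origin on the work surface. World frame = base frame: x ahead of the robot, y to its left, z up, the work surface at z = 0. Lengths are in m, angles in rad, forces in N, time in s.
With the tool pointing down it reaches from about 0.4 to 0.85 m from the base axis. Payload 10.4 kg.
Tool frame: the origin (TCP) lies midway between the tips of the shut fingers; the grasp point (between the pads) lies 19 mm behind it (bot.hold_point_z is the distance from the TCP to the grasp point, in m); z points along the fingers, y is the line along which they close (so a half turn about z gives the same grasp; the last joint's range is limited). The gripper opens to 87 mm and grips with 3 to 60 N. Pads are 19 mm wide; open, the fingers measure 117 mm over their backs; the gripper's body (75 mm by 190 mm) begins 51 mm behind the grasp point.
Start: joints at [1.24, 0.332, -0.065, 1.46, 0.022, 1.35, -0.088], TCP at [0.189, -0.596, 0.223] pointing down, gripper open.
Joint ranges: [-2.6, 2.6], [-0.5, 2.12], [-1.47, 1.34], [0.16, 2.42], [-1.27, 4.41], [0.06, 2.06], [-2.6, 2.6]. Speed limits (rad/s): [2.22, 2.22, 2.79, 2.79, 3.14, 3.14, 3.14].

### API

Orientations are given as a unit quaternion [x, y, z, w].
In Python, from bench import bot gives the robot as it stands.
- The arm moves only by the tool arm_command, never from a script. Its arguments are lists of equal length, an entry for each row: "hand": the opening, from 0 (shut) to 1 (fully open); "xyz": the shift along the tool's x, y, z in m, a list of three; "dr": the turn, a rotation vector about the tool's x, y, z in units of 5 degrees (1.0 is 5 degrees), a list of three. In form: {"hand": [hand, ...], "xyz": [[x, y, z], ...], "dr": [[rx, ry, rz], ...]}. A call has 1 to 8 rows; each row shifts and turns the commanded pose from where the row before left it, along the tool's axes as they then stand; what a row does not reach is not made up. A row lasts 1/12 s, in which the tool goes at most 41.7 mm and 7.16 degrees, less where a joint would pass 70% of its speed; a pose out of reach is approached as far as the arm can. A call with a gripper value outside its range is refused whole. The fingers move at their own pace and stop on an object; "force" is the grip in N (left out, the last holds). Time passes only in rows, so rows that do not move let the fingers close. It gives the time, the measured TCP pose, the force, the opening and the grip force at its end, in the units of the state.
- bot.sense(): the state, without advancing time (a new reading comes with each control period).
- bot.read_camera(name): name is "side" or "top"; returns (picture, depth): 420x560x3 uint8, red, green, blue; 420x560 float32, m along the optical axis (not along the pixel's ray), 0 where there is no reading.
- bot.camera_params(name): a dict with "fx", "fy", "cx", "cy" (pixels), "k1" (the pictures are not rectified: a ray, as slopes to the right and down, at radius r is drawn at 1 + k1 r^2 times it, then the intrinsics apply), "rvec" (rotation vector, rad) and "tvec" (3), from world to camera coordinates, as OpenCV has them. Camera axes: x right, y down, z forward; pixel columns grow to the right and rows downward; lengths in m; the calibration is good to about 2 mm. A picture is of the moment at which its call begins. camera_params takes no time and is no camera call.
- bot.hand_in(): hands the job in; it is judged then, once.
The state is a dict: "t": time; "joint_positions": joint angles; "joint_velocities": joint speeds; "joint_torque": joint torques, N m; "tool_pos": TCP position; "eef_rot": TCP orientation; "wrist_force": force on the tool from outside, world axes, zero at the start; "ft_torque": the same for the moment, N m; "gripper_width": opening from 0.0 (shut) to 1.0 (fully open); "grasp_force": force on a finger pad.
Only numpy, scipy, OpenCV 4.12 (cv2) and the standard library are available. Lean on these libraries where they do the work, as an engineer would, in place of code of your own. Each camera call takes 0.05 s, during which the arm holds its last target. There are 200 camera calls.

### The job

Draw the tall plaque straight up out of the slotted rack and lower it, upright, fully home into the slot of the one-slot stand, roughly centred along the slot, and let it go without dropping it. Then lift the lid of the conditioning chamber by its bar handle to 50 degrees open and keep holding it still there so I can load the chamber: its stay is missing and it falls shut if released, so finish while still holding it. Leave the short plaques and everything else on the bench where they are.

Things in the scene. Friction and masses are not known exactly. Their poses are not given: they have to be found in the camera images.
- plaque: The tall plaque: off-white moulded polymer plate 80 wide (own x) by 8 thick (own y) by 120 tall (own z up), 65 to 100 g, standing on its lower edge in one of the rack's three slots. Origin: centre of its underside, so its top edge is 120 above. It is 50 taller than its two neighbours.
- rack: Fixed grey plastic rack, base 94 (x) by 118 (y) by 10 thick; fins rise to 50 above the bench at both x ends, leaving three slots that run along its x, at y = -36, 0 and +36, each 11 wide and 40 deep (slot floor 10 above the origin). Origin: centre of its underside on the bench; z up.
- stand: Fixed grey plastic one-slot stand, base 74 by 74 by 10. The slot runs along its own x (70 long, ends open), is 11 wide, centred at y = 0, its floor 10 above the origin; walls rise straight to 48, then flared lips widen the mouth to about 24 at 61 above the origin. Origin: centre of its underside on the bench; z up.
- chamber: Fixed cream-coloured conditioning chamber, an open-topped box 210 deep (own x, front faces -x) by 240 wide (own y) and 110 high, with a low control panel 36 deep sticking out of its front up to 51 above the bench. A lid 12 thick lies on top (lid top at 122). Origin: centre of its underside on the bench; z up.
- lid (a joint): Opening angle of the chamber's lid in rad: 0 shut (level), growing as the front edge rises; 50 degrees is 0.873; mechanical stop at 1.3. No stay, no spring, hardly any friction: it falls shut from any angle. Lid nominally 0.5 kg (actual mass varies by about 30 percent), so some 2 N at the handle hold it.
- lid_bar (a point): Centre of the lid's handle: round steel bar, 14 diameter, 120 long, parallel to the hinge, carried 40 in front of the lid's front edge by two brackets 10 wide, 53 either side of its centre (96 free between). Shut, it is 116 above the bench, 250 in front of the hinge axis; 33 gap from bar to lid edge. It can turn between gripper pads. Axes turn with the lid: y along the bar, x towards the hinge.
- lid_hinge (a point): Point on the lid's hinge axis at mid-width, along the chamber's far rim, 105 behind the chamber's centre, 116 above the bench. The axis runs along the chamber's y; these axes turn with the lid.
- short_a: Short plaque, 80 by 8 by 70 tall, same material, in another rack slot; origin centre of underside. Leave alone.
- short_b: Short plaque, 80 by 8 by 70 tall, as the other; origin centre of underside. Leave alone.
- weight: Steel slotted-type weight, 60 diameter, 36 tall, standing near the chamber's front; origin underside. Leave alone.
- jar: White closed jar, 64 diameter, 85 tall; origin underside. Leave alone.
- beaker: Glass beaker, 68 diameter, 85 tall; origin underside. Leave alone.
- funnel: Brass funnel standing mouth down, 76 diameter, 75 tall; origin underside. Leave alone.
- brush: Cleaning brush lying on the bench near the robot, about 200 long along its x; leave alone.
There are look-alikes about, which are no part of the job. Leave any orange or pink look-alike of the stand alone.

How it is judged:
By the outcome, as a careful person would: the job done as asked, in the order asked, and still so for the second after the job is handed in, while the arm keeps its last pose, push and grip.
It also fails if it takes over 54 s, if anything falls off the work surface, if the arm or the gripper's body presses on something with over 40 N, if the wrist force passes 120 N, or if a joint passes its speed limit or range.

## Working session

There is one attempt and no reset: what is moved stays moved. The work goes in short steps, Python scripts to look and compute and a tool call to move; the robot and the scene stay as the last step left them, time stands still between calls to the robot, and variables do not carry over. Pictures are saved under pics/ and viewed, at most 10 in all, crops included, and the job is handed in when it is done.

Besides the shell and the picture viewer there is one more tool, called by a JSON object that holds its "fn" and its "kwargs", one argument or row to a line. arm_command: Moves the arm, as the interface text tells. Its arguments: {"type":"object","properties":{"hand":{"type":"array"},"xyz":{"type":"array"},"dr":{"type":"array"},"force":{"type":"number"}},"required":["hand","xyz","dr"]}

```bash
mkdir -p pics; ls
cat > h.py <<'E'
import numpy as np, cv2
from scipy.spatial.transform import Rotation as R
from bench import bot
def cloud(name):
    im,d=bot.read_camera(name); p=bot.camera_params(name)
    K=np.array([[p['fx'],0,p['cx']],[0,p['fy'],p['cy']],[0,0,1.]])
    h,w=d.shape; u,v=np.meshgrid(np.arange(w),np.arange(h))
    uv=np.stack([u,v],-1).reshape(-1,1,2).astype(float)
    s=cv2.undistortPoints(uv,K,np.array([p['k1'],0,0,0,0.])).reshape(h,w,2)
    c=np.dstack([s*d[...,None],d])
    Rm=cv2.Rodrigues(np.array(p['rvec'],float))[0]
    W=(c-np.array(p['tvec']).ravel())@Rm
    W[d==0]=np.nan
    return im,d,W
E
python3 - <<'E'
from h import *
for n in('side','top'):
    im,d,W=cloud(n); cv2.imwrite(f'pics/{n}0.png',im[...,::-1]); np.savez(f'{n}0.npz',im=im,W=W)
    print(n,bot.camera_params(n),(d>0).mean())
s=bot.sense(); print(s); print(bot.hold_point_z)
E
```

```text
pics
side {'fx': 487.8171290261353, 'fy': 487.8171290261353, 'cx': 282.49170297747935, 'cy': 202.34354666080088, 'k1': -0.050116515067784966, 'rvec': array([ 2.32652464, -0.84487481,  0.3171317 ]), 'tvec': array([-0.43595658,  0.32615553,  1.19010028])} 0.995875850340136
top {'fx': 415.0598949745151, 'fy': 415.0598949745151, 'cx': 279.1493518447167, 'cy': 218.0291294947769, 'k1': -0.04964002338885327, 'rvec': array([ 2.11401549, -2.13514617,  0.21504957]), 'tvec': array([-0.01259555,  0.56393375,  0.99496207])} 0.9960586734693877
{'t': 0.1, 'joint_positions': array([ 1.24037138,  0.33279646, -0.06467604,  1.46084761,  0.02161185,
        1.34989749, -0.0884721 ]), 'joint_velocities': array([-2.95284709e-04, -3.26919174e-04,  9.69069084e-05, -3.30132929e-03,
        2.81528264e-03, -1.59171977e-03,  1.73267942e-03]), 'joint_torque': array([ 2.12276544e-03, -6.24550581e+01,  2.52297835e-02, -3.90721250e+01,
       -6.14346564e-02,  3.65349383e-02,  1.67198726e-05]), 'tool_pos': array([ 0.18924256, -0.59530342,  0.22184571]), 'eef_rot': array([ 9.88176586e-01,  1.53318761e-01, -1.33366385e-04, -6.12316558e-04]), 'wrist_force': array([-0.18593032, -0.47612142,  0.89786573]), 'ft_torque': array([ 0.03917936,  0.07261891, -0.0195135 ]), 'grasp_force': 0.0, 'gripper_width': 0.9979969772475393}
0.0187
```

View pics/side0.png

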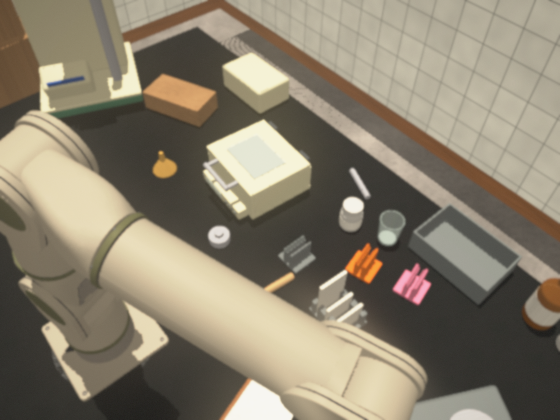

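View pics/top0.png

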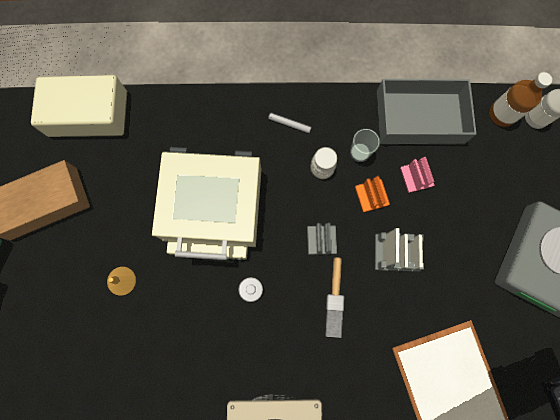

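The top view shows the chamber at (207,205) with its bar at (202,255), and the rack at (400,252). The stand candidates are grey (322,239), orange (372,193) and pink (418,175). The grey one fits the description, since the orange and pink ones are look-alikes to leave alone. Next I'll enlarge the stand and rack and measure them.

Run:
```python
from h import *
z=np.load('top0.npz'); im=z['im'];W=z['W']
c=im[205:290,290:440]; cv2.imwrite('pics/crop1.png',cv2.resize(c[...,::-1],None,fx=5,fy=5,interpolation=cv2.INTER_CUBIC))
def rep(name,m,W):
    P=W[m]; 
    if len(P)<5: print(name,'few');return
    r=cv2.minAreaRect(P[:,:2].astype(np.float32)*1000)
    print(name,len(P),'c',np.round(r[0],1),'size',np.round(r[1],1),'ang',round(r[2],1),'z',np.round(np.percentile(P[:,2],[1,10,50,90,99])*1000))
def blobs(n,lo,hi,box):
    z=np.load(n+'0.npz');W=z['W'];x0,x1,y0,y1=box
    m=(W[...,2]>lo)&(W[...,2]<hi)&(W[...,0]>x0)&(W[...,0]<x1)&(W[...,1]>y0)&(W[...,1]<y1)
    k,l=cv2.connectedComponents(m.astype(np.uint8))
    for i in range(1,k):
        if (l==i).sum()>8: v,u=np.nonzero(l==i); rep(f'{n} px({u.mean():.0f},{v.mean():.0f})',l==i,W)
for p in [(322,239),(400,252),(202,255),(207,205),(160,250),(250,290)]: print(p,np.round(W[p[1],p[0]],3))
x,y=W[239,322,:2]; xr,yr=W[252,400,:2]; bs=(x-.08,x+.08,y-.08,y+.08); br=(xr-.1,xr+.1,yr-.1,yr+.1)
for n in('top','side'):
    print('stand lips');blobs(n,.05,.075,bs); print('stand all');blobs(n,.005,.075,bs)
    print('rack all');blobs(n,.005,.2,br);print('plaque tops >.1');blobs(n,.1,.2,br);print('70-90');blobs(n,.065,.09,br)
xc,yc=W[205,207,:2]
print('lid');blobs('top',.117,.135,(xc-.3,xc+.3,yc-.3,yc+.3)); print('side');blobs('side',.117,.135,(xc-.3,xc+.3,yc-.3,yc+.3))
```

```text
(322, 239) [ 0.516 -0.13   0.008]
(400, 252) [ 0.475 -0.322  0.048]
(202, 255) [0.464 0.162 0.126]
(207, 205) [0.583 0.153 0.127]
(160, 250) [0.491 0.295 0.002]
(250, 290) [0.385 0.056 0.035]
stand lips
top px(328,237) 119 c [ 514.7 -140.6] size [68.1 10.6] ang 0.9 z [51. 52. 59. 63. 65.]
top px(319,238) 96 c [ 512.7 -119.2] size [69.1 10.3] ang 1.1 z [50. 51. 59. 64. 65.]
stand all
top px(322,239) 808 c [ 513.5 -129.9] size [73.9 74.3] ang 0.9 z [ 6.  8. 12. 60. 64.]
top px(337,263) 95 c [ 451.6 -168.1] size [19.2 31.4] ang 87.8 z [10. 14. 18. 22. 23.]
rack all
top px(399,251) 1823 c [ 480.1 -331.4] size [132.2 100.5] ang 89.1 z [  7.  11.  52. 112. 133.]
plaque tops >.1
top px(395,245) 239 c [ 483.4 -289.9] size [ 9.2 79.7] ang 85.7 z [101. 104. 128. 132. 135.]
70-90
top px(389,248) 94 c [ 483.9 -287. ] size [ 2.8 79.1] ang 87.2 z [65. 67. 77. 87. 89.]
top px(405,250) 166 c [ 476.6 -326.1] size [ 8.7 79.1] ang 86.7 z [65. 70. 79. 83. 84.]
top px(419,251) 180 c [ 474.2 -362.9] size [10.1 79.5] ang 87.3 z [66. 69. 79. 82. 85.]
stand lips
side px(294,244) 110 c [ 510.2 -120.4] size [7
[... 301 characters left out ...]
 16. 20. 22.]
rack all
side px(338,303) 1752 c [ 472.1 -328.8] size [118.9  92.4] ang 88.3 z [  7.  13.  53. 114. 131.]
plaque tops >.1
side px(333,283) 247 c [ 478.6 -292.8] size [10.8 80.9] ang 86.5 z [100. 105. 124. 130. 133.]
70-90
side px(331,293) 118 c [ 478.3 -296.7] size [ 8.6 81.4] ang 82.5 z [66. 68. 77. 87. 90.]
side px(339,303) 159 c [ 470.7 -329.1] size [ 9.6 80.2] ang 85.7 z [66. 68. 77. 80. 83.]
side px(351,312) 149 c [ 470.8 -363.8] size [ 9.9 78.6] ang 87.5 z [66. 70. 79. 82. 84.]
lid
top px(206,198) 9021 c [592.4 158. ] size [242.3 266.2] ang 85.8 z [118. 120. 123. 125. 127.]
side
side px(256,158) 4328 c [587.3 155.9] size [245.1 268.1] ang 85.5 z [117. 118. 121. 124. 126.]
```

View pics/crop1.png

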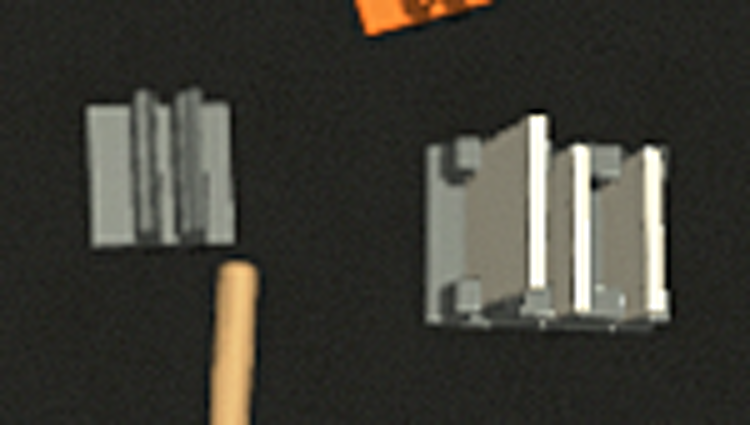

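The crop shows the grey stand at crop (160,175), with one slot and two lips. In the rack, the leftmost plaque at crop (537,200), top px (395,245), stands at z = 0.13 against 0.08 for the other two, so it's the tall one. Next I'll get the angles.

Run:
```python
from h import *
def fit(n,c,lo,hi,r,zp=None,col=None):
    z=np.load(n+'0.npz');W=z['W']; p=bot.camera_params(n)
    C=-cv2.Rodrigues(p['rvec'])[0].T@np.array(p['tvec'])
    m=(W[...,2]>lo)&(W[...,2]<hi)&(abs(W[...,0]-c[0])<r[0])&(abs(W[...,1]-c[1])<r[1])
    if zp: P=(C+(W[m]-C)*((zp-C[2])/(W[m][:,2]-C[2]))[:,None])[:,:2]
    else: P=W[m][:,:2]
    P=(P*1000).astype(np.float32)
    vx,vy,_,_=cv2.fitLine(P,cv2.DIST_HUBER,0,.01,.01).ravel()
    rr=cv2.minAreaRect(P); t=(P-P.mean(0))@[vx,vy]; ce=P.mean(0)+np.array([vx,vy])*(t.min()+t.max())/2
    return len(P),np.round(ce,1),'rect',np.round(rr[0],1),np.round(rr[1],1),'ang %.1f'%np.degrees(np.arctan2(vy,vx))
for n in('top','side'):
    print(n,'plaque',fit(n,(.481,-.291),.124,.14,(.06,.03),.13))
    print('shortA',fit(n,(.474,-.328),.074,.086,(.06,.014),.08)); print('shortB',fit(n,(.472,-.363),.074,.086,(.06,.014),.08))
    print('lipL',fit(n,(.512,-.12),.055,.07,(.05,.011),.061)); print('lipR',fit(n,(.512,-.142),.055,.07,(.05,.011),.061))
    print('bar',fit(n,(.462,.162),.112,.135,(.022,.05),.12)); 
    z=np.load(n+'0.npz');W=z['W']
    print('lid rect',fit(n,(.592,.158),.117,.135,(.17,.16),.122)[3:])
    m=(W[...,0]>.3)&(W[...,0]<.4)&(W[...,1]>-.1)&(W[...,1]<0); print('bench z',np.nanmedian(W[m][:,2]))
    m=(W[...,2]>.105)&(W[...,2]<.135)&(abs(W[...,1]-.158)<.02)&(W[...,0]<.52); print('bar x range',np.percentile(W[m][:,0],[1,99]), np.sort(np.round(W[m][:,0]*200)/200)[::8])
```

```text
top plaque (135, array([ 484. , -290.2], dtype=float32), 'rect', array([ 484.1, -290.1]), array([ 7.1, 77.9]), 'ang -4.4')
shortA (134, array([ 476.6, -326.2], dtype=float32), 'rect', array([ 476.6, -325.1]), array([10. , 79.2]), 'ang -2.5')
shortB (129, array([ 473.6, -362.8], dtype=float32), 'rect', array([ 473.7, -362.2]), array([10. , 79.2]), 'ang -3.9')
lipL (77, array([ 512.3, -117.9], dtype=float32), 'rect', array([ 512.3, -118.2]), array([ 7.5, 68. ]), 'ang 0.9')
lipR (87, array([ 514.6, -141.9], dtype=float32), 'rect', array([ 514.6, -141. ]), array([68.1,  9.7]), 'ang -1.5')
bar (269, array([466.9, 163.2], dtype=float32), 'rect', array([469.8, 163.3]), array([25.8, 98.1]), 'ang 87.1')
lid rect (array([591.7, 157.5]), array([241.1, 265.4]), 'ang 47.7')
bench z 0.0006809786463062222
bar x range [0.45984609 0.51893415] [0.46  0.46  0.46  0.46  0.465 0.465 0.465 0.465 0.465 0.47  0.47  0.47
 0.47  0.505 0.505 0.505 0.505 0.505 0.51  0.51  0.51  0.51  0.515 0.515
 0.515 0.515 0.52  0.52 ]
side plaque (124, array([ 477.2, -294.1], dtype=float32), 'rect', array([ 477.2, -294.4]), 
[... 160 characters left out ...]
118, array([ 470.6, -364.2], dtype=float32), 'rect', array([ 470.6, -365. ]), array([10.9, 79.1]), 'ang -4.3')
lipL (68, array([ 508. , -119.8], dtype=float32), 'rect', array([ 507.9, -121.2]), array([11.6, 68.5]), 'ang 0.8')
lipR (38, array([ 508.6, -144.5], dtype=float32), 'rect', array([ 508.6, -144.3]), array([70. ,  4.4]), 'ang 0.3')
bar (151, array([460.8, 161.2], dtype=float32), 'rect', array([466.1, 161.1]), array([101. ,  32.1]), 'ang 87.3')
lid rect (array([585. , 153.2]), array([243.9, 267.2]), 'ang 47.7')
bench z -0.0007285464887917605
bar x range [0.45320287 0.51977702] [0.45  0.455 0.455 0.46  0.46  0.465 0.465 0.5   0.5   0.5   0.5   0.505
 0.505 0.51  0.51  0.515 0.515 0.52 ]
```

{"fn": "arm_command", "kwargs": {
  "hand": [1, 1, 1, 1, 1, 1, 1, 1],
  "xyz": [
    [0, 0, 0],
    [0, 0, 0],
    [0, 0, 0],
    [0.022, -0.026, 0],
    [0.022, -0.026, 0],
    [0.022, -0.026, 0],
    [0.022, -0.026, 0],
    [0.022, -0.026, 0]
  ],
  "dr": [
    [0, 0, 1.42],
    [0, 0, 1.42],
    [0, 0, 1.42],
    [0, 0, 0],
    [0, 0, 0],
    [0, 0, 0],
    [0, 0, 0],
    [0, 0, 0]
  ],
  "force": 20
}}

```text
t: 0.77
tool_pos: [0.3082, -0.4714, 0.2222]
eef_rot: [0.999, -0.032, -0.0, -0.0]
wrist_force: [0.7, 0.0, -0.0]
gripper_width: 0.999
grasp_force: 0.0
```

{"fn": "arm_command", "kwargs": {
  "hand": [1, 1, 1, 1, 1, 1, 1, 1],
  "xyz": [
    [0.023, -0.027, 0],
    [0.023, -0.027, 0],
    [0.023, -0.027, 0],
    [0.023, -0.027, 0],
    [0.023, -0.027, 0],
    [0.023, -0.027, 0],
    [0.023, -0.027, 0],
    [0, 0, 0]
  ],
  "dr": [
    [0, 0, 0],
    [0, 0, 0],
    [0, 0, 0],
    [0, 0, 0],
    [0, 0, 0],
    [0, 0, 0],
    [0, 0, 0],
    [0, 0, 0]
  ]
}}

```text
t: 1.43
tool_pos: [0.485, -0.2873, 0.2223]
eef_rot: [1.0, -0.027, 0.001, -0.002]
wrist_force: [0.3, 1.0, 0.3]
gripper_width: 1.003
grasp_force: 0.0
```

```bash
cat >> h.py <<'E'
def go(x,y,z,yaw):
    """shift in tool axes to target TCP (m), yaw of tool x (deg), tool pointing down"""
    s=bot.sense(); r=R.from_quat(s['eef_rot']); 
    T=R.from_matrix(np.array([[np.cos(np.radians(yaw)),np.sin(np.radians(yaw)),0],[np.sin(np.radians(yaw)),-np.cos(np.radians(yaw)),0],[0,0,-1]]).T)
    d=np.array([x,y,z])-s['tool_pos']
    print('pos',np.round(s['tool_pos'],4),'xyz now-frame',np.round(r.inv().apply(d),4),'xyz target-frame',np.round(T.inv().apply(d),4),'dr units',np.round((r.inv()*T).as_rotvec(degrees=True)/5,3),'w',round(s['gripper_width'],3),'t',s['t'],'F',np.round(s['wrist_force'],1))
E
python3 -c "
from h import *
go(.4805,-.292,.091,-3.7)"
```

```text
pos [ 0.485  -0.2873  0.2223] xyz now-frame [-0.0044  0.0054  0.1312] xyz target-frame [-0.0042  0.005   0.1313] dr units [-0.037 -0.018  0.12 ] w 1.003 t 1.4333 F [0.3 1.  0.3]
```

{"fn": "arm_command", "kwargs": {
  "hand": [1, 1, 1, 1, 1, 1, 1, 1],
  "xyz": [
    [-0.004, 0.005, 0.022],
    [0, 0, 0.022],
    [0, 0, 0.022],
    [0, 0, 0.022],
    [0, 0, 0.022],
    [0, 0, 0.021],
    [0, 0, 0],
    [0, 0, 0]
  ],
  "dr": [
    [0, 0, 0.12],
    [0, 0, 0],
    [0, 0, 0],
    [0, 0, 0],
    [0, 0, 0],
    [0, 0, 0],
    [0, 0, 0],
    [0, 0, 0]
  ]
}}

```text
t: 2.1
tool_pos: [0.4751, -0.2991, 0.0909]
eef_rot: [0.999, -0.037, -0.001, -0.001]
wrist_force: [-0.1, -0.0, 0.5]
gripper_width: 1.0
grasp_force: 0.0
```

Run:
```python
from h import *
go(.4805,-.292,.091,-3.7)
a,d,W=cloud('side'); b,_,_=cloud('top')
A=cv2.resize(a[220:345,260:400],(560,500),interpolation=3); cv2.imwrite('pics/g1.png',A[...,::-1])
```

```text
pos [ 0.4751 -0.2991  0.0909] xyz now-frame [ 0.0049 -0.0075 -0.0001] xyz target-frame [ 0.005  -0.0074 -0.0001] dr units [-0.014  0.025 -0.114] w 1.0 t 2.1 F [-0.1 -0.   0.5]
```

View pics/g1.png

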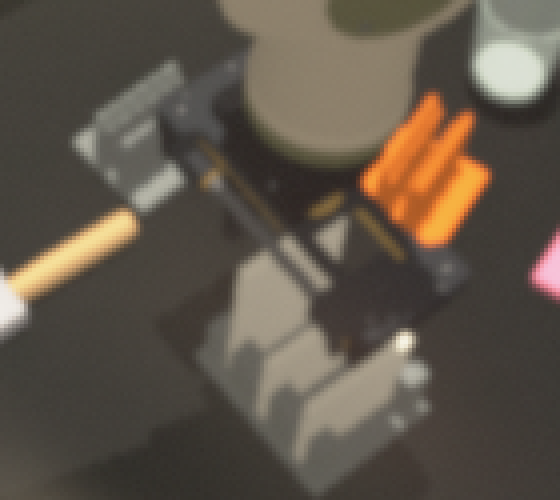

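The side view shows the fingers straddling the tall plaque's top, and the tool is about 5 mm and 7 mm off. I'll correct that and close part way.

{"fn": "arm_command", "kwargs": {
  "hand": [0.25, 0.25, 0.25, 0.25, 0.25, 0.25, 0.25, 0.25],
  "xyz": [
    [0.005, -0.007, 0],
    [0, 0, 0],
    [0, 0, 0],
    [0, 0, 0],
    [0, 0, 0],
    [0, 0, 0],
    [0, 0, 0],
    [0, 0, 0]
  ],
  "dr": [
    [0, 0, -0.1],
    [0, 0, 0],
    [0, 0, 0],
    [0, 0, 0],
    [0, 0, 0],
    [0, 0, 0],
    [0, 0, 0],
    [0, 0, 0]
  ]
}}

```text
t: 2.87
tool_pos: [0.4813, -0.2929, 0.0916]
eef_rot: [0.999, -0.033, -0.0, 0.0]
wrist_force: [-0.7, -0.8, 0.4]
gripper_width: 0.48
grasp_force: 0.0
```

Run:
```python
from h import *
go(.4805,-.292,.091,-3.7)
a,_,W=cloud('side'); b,_,V=cloud('top')
A=cv2.resize(a[235:335,280:390],(660,600),interpolation=3); cv2.imwrite('pics/g2.png',A[...,::-1])
m=(W[...,2]<.06)&(W[...,2]>.02)
# plaque face toward side camera/ finger points: y profile at z .095-.128 near tool
for n,Q in(('side',W),('top',V)):
    m=(Q[...,2]>.095)&(Q[...,2]<.16)&(abs(Q[...,0]-.48)<.05)&(abs(Q[...,1]+.292)<.06)
    h=np.histogram2d(Q[m][:,0],Q[m][:,1],bins=[np.arange(.43,.54,.01),np.arange(-.35,-.23,.005)])[0].astype(int); print(n);print(h)
```

```text
pos [ 0.4813 -0.2929  0.0916] xyz now-frame [-0.0009 -0.0008  0.0006] xyz target-frame [-0.0009 -0.0008  0.0006] dr units [ 0.001  0.    -0.015] w 0.48 t 2.8667 F [-0.7 -0.8  0.4]
side
[[ 0  0  0  0  0  0  0  0  0  0  1 12  7  0  0  0  0  0  0  0  0  0  0]
 [ 0  0  0  0  0  0  0  0  0  0  9 23  8  0  0  0  0  0  0  0  0  0  0]
 [ 0  0  0  0  0  0  0  0  0  0 13 12  5  0  0  0  0  0  0  0  0  0  0]
 [ 0  0  0  0  0  3  2  0  0  0 12  8  2  0  0  0  5  5  0  0  0  0  0]
 [ 0  0  0  0  0  2  0  0  0  0  2  3  1  0  0 21 17  2  0  0  0  0  0]
 [ 0  0  0  0  0  0  0  0  0  0  1  2  1  0  0  8  0  0  0  0  0  0  0]
 [ 0  0  0  0  0  0  0  0  0  0  4  1  0  0  0  0  0  0  0  0  0  0  0]
 [ 0  0  0  0  0  0  0  0  0  0  6  4  0  0  0  0  0  0  0  0  0  0  0]
 [ 0  0  0  0  0  0  0  0  0  0  6  3  0  0  0  0  0  0  0  0  0  0  0]
 [ 0  0  0  0  0  0  0  0  0  0  0  0  0  0  0  0  0  0  0  0  0  0  0]
 [ 0  0  0  0  0  0  0  0  0  0  0  0  0  0  0  0  0  0  0  0  0  0  0]]
top
[[ 0  0  0  0  0  0  0  0  0  0  0  0  0  0  0  0  0  0  0  0  0  0  0]
 [ 0  0  0  0  0  0  0  0  0  0  0  4 12  5  0  0  0  0  0  0  0  0  0]
 [ 0  0  0  0  0  0  0  0  0  0  0  2 12  2  0  0  0  0  0  0  0  0  0]
 [ 0  0  0  0  0  0  0  0  0  0  0  0  0  0  0  0  0  0  0  0  0  0  0]
 [ 0  0  0  0  0  0  0  0  0  0  0  0  0  0  0  0  0  0  0  0  0  0  0]
 [ 0  0  0  0  0  0  0  0  0  0  0  0  0  0  0  0  0  0  0  0  0  0  0]
 [ 0  0  0  0  0  0  0  0  0  0  0  0  0  0  0  0  0  0  0  0  0  0  0]
 [ 0  0  0  0  0  0  0  0  0  0  0  0  0  0  0  0  0  0  0  0  0  0  0]
 [ 0  0  0  0  0  0  0  0  0  0  0  0  0  0  0  0  0  0  0  0  0  0  0]
 [ 0  0  0  0  0  0  0  0  0  0  0  0  0  0  0  0  0  0  0  0  0  0  0]
 [ 0  0  0  0  0  0  0  0  0  0  0  0  0  0  0  0  0  0  0  0  0  0  0]]
```

View pics/g2.png

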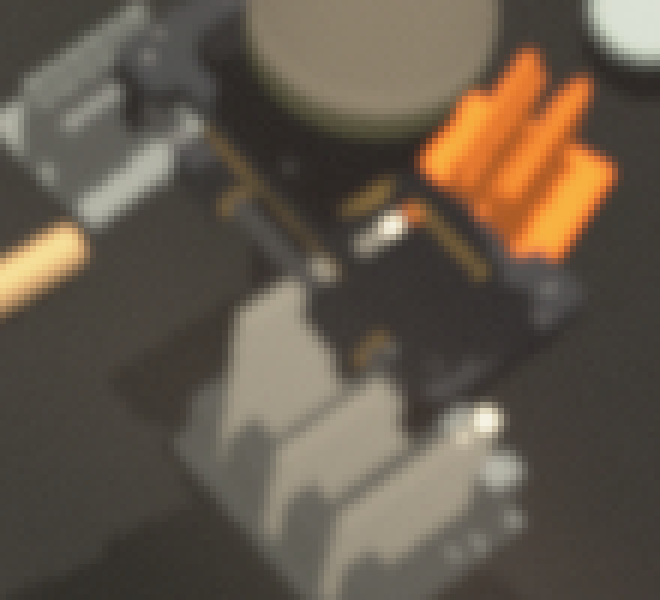

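The crop shows the tall plaque's top between the finger at (330,265) and the finger at (380,350), well centred, so I'll close.

{"fn": "arm_command", "kwargs": {
  "hand": [0, 0, 0, 0, 0, 0, 0, 0],
  "xyz": [
    [0, 0, 0],
    [0, 0, 0],
    [0, 0, 0],
    [0, 0, 0],
    [0, 0, 0],
    [0, 0, 0],
    [0, 0, 0],
    [0, 0, 0]
  ],
  "dr": [
    [0, 0, 0],
    [0, 0, 0],
    [0, 0, 0],
    [0, 0, 0],
    [0, 0, 0],
    [0, 0, 0],
    [0, 0, 0],
    [0, 0, 0]
  ],
  "force": 20
}}

```text
t: 3.63
tool_pos: [0.4814, -0.2926, 0.0915]
eef_rot: [0.999, -0.033, -0.0, -0.0]
wrist_force: [0.2, 0.9, -0.2]
gripper_width: 0.089
grasp_force: 20.0
```

{"fn": "arm_command", "kwargs": {
  "hand": [0, 0, 0, 0, 0, 0, 0, 0],
  "xyz": [
    [0, 0, -0.005],
    [0, 0, -0.01],
    [0, 0, -0.015],
    [0, 0, -0.02],
    [0, 0, -0.02],
    [0, 0, -0.02],
    [0, 0, -0.01],
    [0, 0, 0]
  ],
  "dr": [
    [0, 0, 0],
    [0, 0, 0],
    [0, 0, 0],
    [0, 0, 0],
    [0, 0, 0],
    [0, 0, 0],
    [0, 0, 0],
    [0, 0, 0]
  ]
}}

```text
t: 4.3
tool_pos: [0.4826, -0.2935, 0.1947]
eef_rot: [0.999, -0.033, 0.002, 0.001]
wrist_force: [0.6, 0.7, -0.7]
gripper_width: 0.092
grasp_force: 20.0
```

Run:
```python
from h import *
go(.512,-.1305,.19,0.3)
z=np.load('side0.npz')
for n in('side','top'):
    im,_,W=cloud(n)
    m=(W[...,2]>.101)&(W[...,2]<.185)&(abs(W[...,0]-.48)<.06)&(abs(W[...,1]+.292)<.03)
    P=W[m]
    if len(P)<9: print(n,'few');continue
    vx,vy,x0,y0=cv2.fitLine((P[:,:2]*1000).astype(np.float32),cv2.DIST_HUBER,0,.01,.01).ravel()
    print(n,len(P),'x',np.percentile(P[:,0],[1,99]),'line',vx,vy,x0,y0,'z',np.percentile(P[:,2],[1,50,99]))
    if n=='side': cv2.imwrite('pics/l1.png',cv2.resize(im[190:340,240:400],(640,600),interpolation=3)[...,::-1])
```

```text
pos [ 0.4826 -0.2935  0.1947] xyz now-frame [ 0.0185 -0.1646  0.0044] xyz target-frame [ 0.0302 -0.1628  0.0047] dr units [ 0.03  -0.049 -0.815] w 0.092 t 4.3 F [ 0.6  0.7 -0.7]
side 361 x [0.43912416 0.51858707] line 0.99741656 -0.07183492 473.59213 -298.2099 z [0.11213821 0.14666555 0.18360674]
top 106 x [0.44401952 0.48247268] line 0.99866664 -0.051623154 457.71768 -287.5408 z [0.11083764 0.1431619  0.18414066]
```

View pics/l1.png

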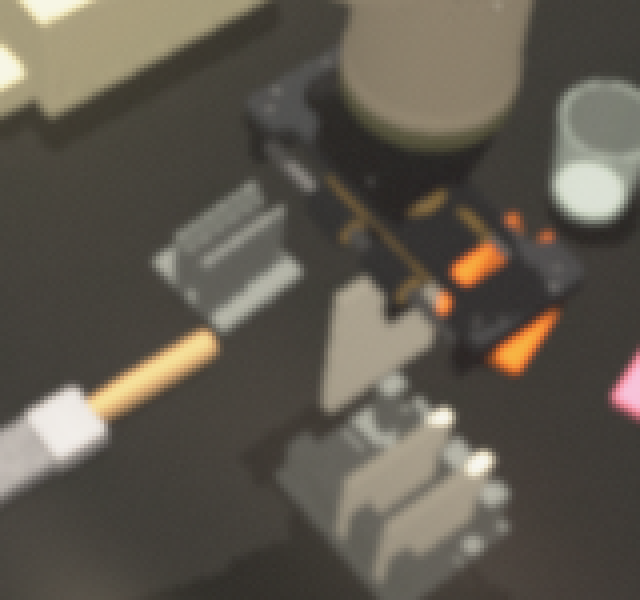

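The side view shows the plaque lifted clear and hanging upright at crop (370,345). The two short plaques are still in the rack. Next I'll carry it over the stand.

{"fn": "arm_command", "kwargs": {
  "hand": [0, 0, 0, 0, 0, 0, 0, 0],
  "xyz": [
    [0, 0, 0],
    [0.003, -0.015, 0],
    [0.006, -0.03, 0],
    [0.006, -0.03, 0],
    [0.006, -0.03, 0],
    [0.005, -0.03, 0],
    [0.003, -0.02, 0],
    [0.001, -0.007, 0]
  ],
  "dr": [
    [0, 0, -0.8],
    [0, 0, 0],
    [0, 0, 0],
    [0, 0, 0],
    [0, 0, 0],
    [0, 0, 0],
    [0, 0, 0],
    [0, 0, 0]
  ]
}}

```text
t: 5.07
tool_pos: [0.5106, -0.1264, 0.1902]
eef_rot: [1.0, 0.004, -0.001, -0.001]
wrist_force: [0.4, 0.6, -1.2]
gripper_width: 0.091
grasp_force: 20.0
```

{"fn": "arm_command", "kwargs": {
  "hand": [0, 0],
  "xyz": [
    [0, 0, 0],
    [0, 0, 0]
  ],
  "dr": [
    [0, 0, 0],
    [0, 0, 0]
  ]
}}

```text
t: 5.23
tool_pos: [0.5102, -0.1315, 0.1907]
eef_rot: [1.0, 0.002, -0.001, 0.0]
wrist_force: [-0.7, 0.5, -0.3]
gripper_width: 0.091
grasp_force: 20.0
```

Run:
```python
from h import *
go(.512,-.1307,.0915,0.3)
for n in('side','top'):
    im,_,W=cloud(n)
    m=(W[...,2]>.08)&(W[...,2]<.165)&(abs(W[...,0]-.51)<.06)&(abs(W[...,1]+.13)<.025)
    P=W[m]
    vx,vy,x0,y0=cv2.fitLine((P[:,:2]*1000).astype(np.float32),cv2.DIST_HUBER,0,.01,.01).ravel()
    print(n,len(P),'x',np.percentile(P[:,0],[1,99]),'line',vy/vx,x0,y0,'z',np.percentile(P[:,2],[1,50,99]))
    if n=='side': cv2.imwrite('pics/s1.png',cv2.resize(im[170:290,230:370],(700,600),interpolation=3)[...,::-1])
```

```text
pos [ 0.5102 -0.1315  0.1907] xyz now-frame [ 0.0019 -0.0008  0.0992] xyz target-frame [ 0.0018 -0.0008  0.0992] dr units [ 0.002  0.016 -0.017] w 0.091 t 5.2333 F [-0.7  0.5 -0.3]
side 322 x [0.46621053 0.54593339] line -0.0019600436 504.3591 -136.23257 z [0.10909349 0.13733836 0.16401925]
top 18 x [0.47236983 0.48808943] line 0.05385623 477.94687 -129.81186 z [0.11135095 0.12865816 0.16255996]
```

View pics/s1.png

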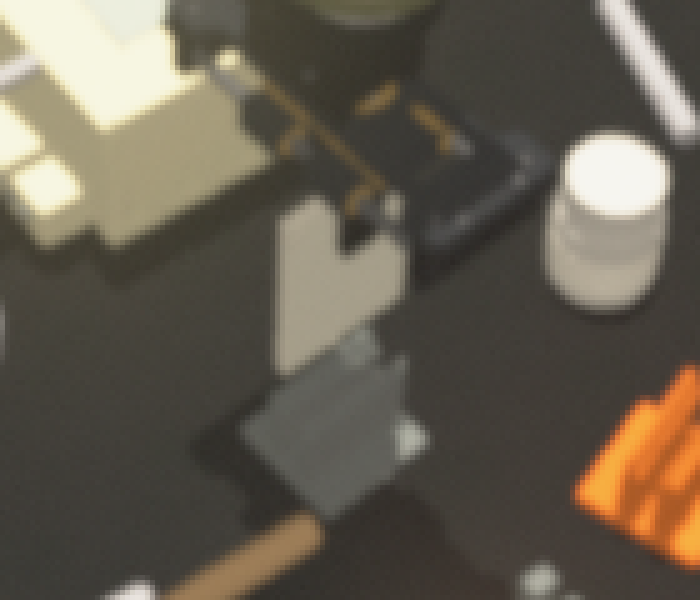

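The side view shows the plaque upright, directly above the grey stand's slot at crop (335,430). I'll lower it, slowing at the end.

{"fn": "arm_command", "kwargs": {
  "hand": [0, 0, 0, 0, 0, 0, 0, 0],
  "xyz": [
    [0.002, 0, 0.015],
    [0, 0, 0.015],
    [0, 0, 0.012],
    [0, 0, 0.01],
    [0, 0, 0.008],
    [0, 0, 0.006],
    [0, 0, 0.004],
    [0, 0, 0]
  ],
  "dr": [
    [0, 0, 0],
    [0, 0, 0],
    [0, 0, 0],
    [0, 0, 0],
    [0, 0, 0],
    [0, 0, 0],
    [0, 0, 0],
    [0, 0, 0]
  ]
}}

```text
t: 6.0
tool_pos: [0.515, -0.1312, 0.1241]
eef_rot: [1.0, 0.002, 0.003, 0.001]
wrist_force: [-0.4, 0.6, 15.3]
gripper_width: 0.092
grasp_force: 20.0
```

{"fn": "arm_command", "kwargs": {
  "hand": [0, 0, 0, 0],
  "xyz": [
    [0, 0, 0.004],
    [0, 0, 0.004],
    [0, 0, 0],
    [0, 0, 0]
  ],
  "dr": [
    [0, 0, 0],
    [0, 0, 0],
    [0, 0, 0],
    [0, 0, 0]
  ]
}}

```text
t: 6.33
tool_pos: [0.5161, -0.1312, 0.117]
eef_rot: [1.0, 0.002, 0.004, 0.001]
wrist_force: [0.5, 0.9, 20.7]
gripper_width: 0.095
grasp_force: 20.0
```

The upward force of about 20 N comes at a plaque-bottom height of about 45 mm, which is the top of the straight slot. Something is catching, so I'll back off a little and measure.

```bash
python3 -c "
from h import *
s=bot.sense(); print('F',s['wrist_force'],'T',s['ft_torque'],R.from_quat(s['eef_rot']).as_matrix().round(4))"
```

```text
F [ 0.54303587  0.88524454 20.72620133] T [ 0.24308348 -0.24513881  0.00794051] [[ 1.      0.0039  0.0078]
 [ 0.0039 -1.     -0.0018]
 [ 0.0078  0.0019 -1.    ]]
```

{"fn": "arm_command", "kwargs": {
  "hand": [0, 0, 0, 0, 0],
  "xyz": [
    [0, 0, -0.01],
    [0, 0, -0.008],
    [0, 0, 0],
    [0, 0, 0],
    [0, 0, 0]
  ],
  "dr": [
    [0, 0, 0],
    [0, 0, 0],
    [0, 0, 0],
    [0, 0, 0],
    [0, 0, 0]
  ]
}}

```text
t: 6.75
tool_pos: [0.5124, -0.1307, 0.1311]
eef_rot: [1.0, 0.002, -0.0, 0.0]
wrist_force: [-0.8, -0.0, -1.6]
gripper_width: 0.09
grasp_force: 20.0
```

Run:
```python
from h import *
go(.512,-.1307,.0915,0.3)
s=bot.sense(); print('F',s['wrist_force'],'T',s['ft_torque'])
def fl(P): 
    vx,vy,x0,y0=cv2.fitLine((P[:,:2]*1000).astype(np.float32),cv2.DIST_HUBER,0,.01,.01).ravel(); return 'ang %.2f y at x=511: %.1f'%(np.degrees(np.arctan(vy/vx)),y0+(511-x0)*vy/vx)
for n in('side','top'):
    im,_,W=cloud(n)
    for lo,hi in((.066,.09),(.09,.115),(.115,.14),(.14,.165)):
        m=(W[...,2]>lo)&(W[...,2]<hi)&(abs(W[...,0]-.51)<.05)&(abs(W[...,1]+.13)<.012)
        P=W[m]
        if len(P)>20: print(n,lo,len(P),fl(P),'x',np.percentile(P[:,0],[1,99]))
    a=np.concatenate([np.load(f'{n}0.npz')['W']])
    for lo,hi in ((.02,.045),(.05,.058),(.055,.068)):
      for c in(-.118,-.143):
        m=(a[...,2]>lo)&(a[...,2]<hi)&(abs(a[...,0]-.511)<.05)&(abs(a[...,1]-c)<.012); P=a[m]
        if len(P)>15: print(n,'lip',c,lo,len(P),fl(P))
    # base edge angle from the grey base blob
    m=((a[...,2]>.004)&(abs(a[...,0]-.511)<.045)&(abs(a[...,1]+.13)<.05))
    print(n,'base',cv2.minAreaRect((a[m][:,:2]*1000).astype(np.float32)))
    if n=='side': cv2.imwrite('pics/s2.png',cv2.resize(im[185:285,240:350],(660,600),interpolation=3)[...,::-1])
```

```text
pos [ 0.5124 -0.1307  0.1311] xyz now-frame [-0.0004 -0.      0.0396] xyz target-frame [-0.0004 -0.      0.0396] dr units [ 0.     0.007 -0.015] w 0.09 t 6.75 F [-0.8 -0.  -1.6]
F [-0.81782025 -0.02857246 -1.62048073] T [0.02454043 0.03279023 0.07250105]
side 0.066 120 ang 0.29 y at x=511: -135.7 x [0.46448797 0.54193509]
side 0.09 127 ang -0.62 y at x=511: -135.8 x [0.4643089  0.53757436]
side 0.115 79 ang -0.42 y at x=511: -136.0 x [0.46457069 0.54143711]
side 0.14 75 ang -2.67 y at x=511: -137.1 x [0.46492139 0.50029201]
side lip -0.118 0.02 83 ang 0.39 y at x=511: -124.5
side lip -0.143 0.02 107 ang -0.05 y at x=511: -145.2
side lip -0.118 0.05 75 ang 1.58 y at x=511: -121.1
side lip -0.143 0.05 17 ang -0.12 y at x=511: -143.4
side lip -0.118 0.055 68 ang 1.31 y at x=511: -118.7
side lip -0.143 0.055 38 ang 0.79 y at x=511: -143.7
side base ((509.00262451171875, -124.58485412597656), (76.10319519042969, 88.74161529541016), 1.1873419284820557)
top lip -0.118 0.02 32 ang 0.47 y at x=511: -114.7
top lip -0.143 0.02 37 ang 0.55 y at x=511: -135.7
top lip -0.118 0.05 40 ang 0.07 y at x=511: -121.3
top lip -0.143 0.05 54 ang 0.90 y at x=511: -138.6
top lip -0.118 0.055 77 ang 1.09 y at x=511: -118.0
top lip -0.143 0.055 87 ang -0.70 y at x=511: -141.9
top base ((510.37274169921875, -129.99603271484375), (87.63995361328125, 98.8971176147461), 0.6452019810676575)
```

View pics/s2.png

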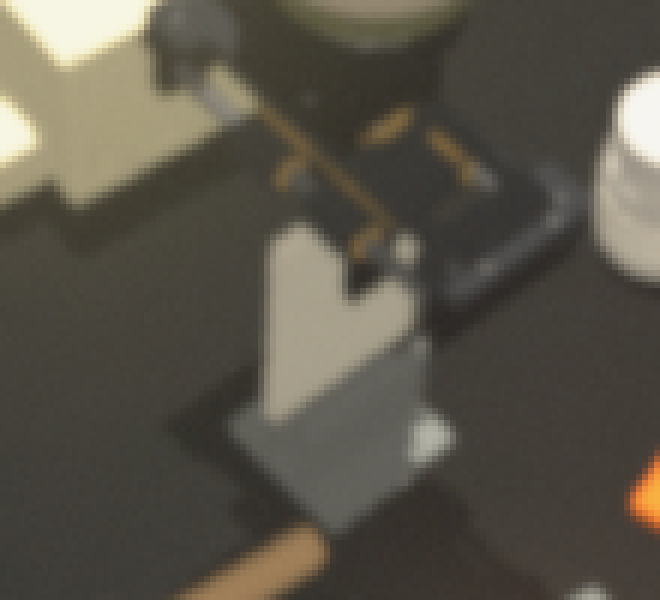

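The side view shows the plaque upright with its lower edge in the mouth of the stand, end at crop (265,420). I need to know whether it slipped in the grip, by comparing its top edge with the TCP.

Run:
```python
from h import *
im,_,W=cloud('side')
for x in(.468,.475,.482,.489,.497,.505,.53):
    m=(abs(W[...,0]-x)<.0035)&(abs(W[...,1]+.134)<.007)&(W[...,2]>.05)&(W[...,2]<.19)
    print(x,m.sum(),np.round(np.sort(W[m][:,2])[[0,1,-3,-2,-1]],4))
p=bot.camera_params('side'); print('side cam',-cv2.Rodrigues(p['rvec'])[0].T@p['tvec']); p=bot.camera_params('top'); print('top cam',-cv2.Rodrigues(p['rvec'])[0].T@p['tvec'])
```

```text
0.468 102 [0.0624 0.0667 0.1843 0.1845 0.1856]
0.475 65 [0.0502 0.0642 0.1831 0.1834 0.1843]
0.482 65 [0.0505 0.0673 0.1829 0.1833 0.1847]
0.489 50 [0.067  0.0685 0.1647 0.1707 0.1773]
0.497 45 [0.0652 0.0657 0.15   0.1555 0.1561]
0.505 23 [0.0651 0.0679 0.1152 0.1195 0.1214]
0.53 23 [0.0644 0.0651 0.1095 0.1289 0.1319]
side cam [-0.00259665 -0.66369247  1.12795382]
top cam [ 0.36318356 -0.00737274  1.084515  ]
```

The plaque slid about 13 mm up in the grip because its lower edge rested on the slot's shoulder at 48 mm. The y offset must be slightly beyond the 1.5 mm of play. I'll firm up the grip, turn slightly towards the stand's yaw of about 0.6°, shift y by +1 mm and press lightly.

{"fn": "arm_command", "kwargs": {
  "hand": [0, 0, 0, 0, 0, 0, 0],
  "xyz": [
    [0.002, -0.001, 0],
    [0, 0, 0.006],
    [0, 0, 0.005],
    [0, 0, 0.003],
    [0, 0, 0.002],
    [0, 0, 0],
    [0, 0, 0]
  ],
  "dr": [
    [0, 0, -0.1],
    [0, 0, 0],
    [0, 0, 0],
    [0, 0, 0],
    [0, 0, 0],
    [0, 0, 0],
    [0, 0, 0]
  ],
  "force": 40
}}

```text
t: 7.48
tool_pos: [0.5146, -0.1296, 0.1154]
eef_rot: [1.0, 0.006, -0.0, -0.0]
wrist_force: [-0.7, 0.0, -0.8]
gripper_width: 0.084
grasp_force: 40.0
```

```bash
python3 -c "
from h import *
go(.512,-.1307,.078,0.6); s=bot.sense(); print(s['ft_torque'],s['wrist_force'])"
```

```text
pos [ 0.5146 -0.1296  0.1154] xyz now-frame [-0.0027  0.0011  0.0374] xyz target-frame [-0.0027  0.0011  0.0374] dr units [-0.001  0.003  0.027] w 0.084 t 7.4833 F [-0.7  0.  -0.8]
[-0.00814432 -0.00791158 -0.0170193 ] [-0.73645513  0.04618571 -0.80576553]
```

{"fn": "arm_command", "kwargs": {
  "hand": [0, 0, 0, 0, 0, 0],
  "xyz": [
    [0, 0, 0.003],
    [0, 0, 0.003],
    [0, 0, 0.003],
    [0, 0, 0.003],
    [0, 0, 0],
    [0, 0, 0]
  ],
  "dr": [
    [0, 0, 0],
    [0, 0, 0],
    [0, 0, 0],
    [0, 0, 0],
    [0, 0, 0],
    [0, 0, 0]
  ]
}}

```text
t: 7.98
tool_pos: [0.5146, -0.1296, 0.1033]
eef_rot: [1.0, 0.006, -0.0, -0.0]
wrist_force: [1.1, -0.6, -0.8]
gripper_width: 0.091
grasp_force: 40.0
```

It has entered the slot with no resistance. I'll continue down to the floor.

{"fn": "arm_command", "kwargs": {
  "hand": [0, 0, 0, 0, 0, 0, 0, 0],
  "xyz": [
    [0, 0, 0.005],
    [0, 0, 0.005],
    [0, 0, 0.004],
    [0, 0, 0.003],
    [0, 0, 0.002],
    [0, 0, 0.002],
    [0, 0, 0],
    [0, 0, 0]
  ],
  "dr": [
    [0, 0, 0],
    [0, 0, 0],
    [0, 0, 0],
    [0, 0, 0],
    [0, 0, 0],
    [0, 0, 0],
    [0, 0, 0],
    [0, 0, 0]
  ]
}}

```text
t: 8.65
tool_pos: [0.5148, -0.1296, 0.0825]
eef_rot: [1.0, 0.006, 0.0, 0.0]
wrist_force: [-0.8, 0.0, -1.6]
gripper_width: 0.09
grasp_force: 40.0
```

{"fn": "arm_command", "kwargs": {
  "hand": [0, 0, 0, 0, 0, 0],
  "xyz": [
    [0, 0, 0.001],
    [0, 0, 0.001],
    [0, 0, 0.001],
    [0, 0, 0.001],
    [0, 0, 0],
    [0, 0, 0]
  ],
  "dr": [
    [0, 0, 0],
    [0, 0, 0],
    [0, 0, 0],
    [0, 0, 0],
    [0, 0, 0],
    [0, 0, 0]
  ]
}}

```text
t: 9.15
tool_pos: [0.5147, -0.1296, 0.0785]
eef_rot: [1.0, 0.006, -0.0, 0.0]
wrist_force: [-0.5, -0.4, -1.3]
gripper_width: 0.09
grasp_force: 40.0
```

{"fn": "arm_command", "kwargs": {
  "hand": [0, 0, 0, 0, 0, 0],
  "xyz": [
    [0, 0, 0.001],
    [0, 0, 0.001],
    [0, 0, 0.001],
    [0, 0, 0],
    [0, 0, 0],
    [0, 0, 0]
  ],
  "dr": [
    [0, 0, 0],
    [0, 0, 0],
    [0, 0, 0],
    [0, 0, 0],
    [0, 0, 0],
    [0, 0, 0]
  ]
}}

```text
t: 9.65
tool_pos: [0.515, -0.1297, 0.0775]
eef_rot: [1.0, 0.006, 0.0, 0.0]
wrist_force: [-9.3, 1.4, 21.3]
gripper_width: 0.089
grasp_force: 40.0
```

Run:
```python
from h import *
im,_,W=cloud('side'); print(bot.sense()['wrist_force'])
for x in(.47,.477,.484,.491):
    m=(abs(W[...,0]-x)<.0035)&(abs(W[...,1]+.134)<.007)&(W[...,2]>.05)&(W[...,2]<.19)
    print(x,m.sum(),np.round(np.sort(W[m][:,2])[-5:],4))
```

```text
[-9.74266889  0.80397896 20.77940162]
0.47 63 [0.1285 0.1292 0.1294 0.1311 0.1332]
0.477 49 [0.1327 0.1596 0.1615 0.1654 0.1701]
0.484 53 [0.183  0.1838 0.1871 0.1871 0.1887]
0.491 36 [0.1854 0.1857 0.1868 0.1885 0.1888]
```

The plaque has bottomed: force rises at TCP z = 0.0775 and its top is at 0.130, which matches the floor. I'll relax the press, open and lift away.

{"fn": "arm_command", "kwargs": {
  "hand": [0, 0, 0.5, 0.5, 0.5, 0.5, 0.5, 0.5],
  "xyz": [
    [0, 0, -0.001],
    [0, 0, -0.001],
    [0, 0, 0],
    [0, 0, 0],
    [0, 0, 0],
    [0, 0, 0],
    [0, 0, 0],
    [0, 0, 0]
  ],
  "dr": [
    [0, 0, 0],
    [0, 0, 0],
    [0, 0, 0],
    [0, 0, 0],
    [0, 0, 0],
    [0, 0, 0],
    [0, 0, 0],
    [0, 0, 0]
  ]
}}

```text
t: 10.37
tool_pos: [0.5147, -0.1296, 0.0774]
eef_rot: [1.0, 0.006, -0.0, 0.0]
wrist_force: [1.0, 0.3, -0.1]
gripper_width: 0.449
grasp_force: 0.0
```

{"fn": "arm_command", "kwargs": {
  "hand": [0.5, 0.5, 0.5, 0.5, 0.5, 0.5, 0.5, 0.5],
  "xyz": [
    [0, 0, -0.005],
    [0, 0, -0.015],
    [0, 0, -0.025],
    [0, 0, -0.03],
    [0, 0, -0.03],
    [0, 0, -0.02],
    [0, 0, -0.005],
    [0, 0, 0]
  ],
  "dr": [
    [0, 0, 0],
    [0, 0, 0],
    [0, 0, 0],
    [0, 0, 0],
    [0, 0, 0],
    [0, 0, 0],
    [0, 0, 0],
    [0, 0, 0]
  ]
}}

```text
t: 11.03
tool_pos: [0.5156, -0.1297, 0.2094]
eef_rot: [1.0, 0.006, 0.002, 0.001]
wrist_force: [0.1, 0.3, -0.9]
gripper_width: 0.504
grasp_force: 0.0
```

Run:
```python
from h import *
for n in('side','top'):
    im,_,W=cloud(n)
    for lo,hi in((.066,.09),(.09,.12),(.122,.138)):
        m=(W[...,2]>lo)&(W[...,2]<hi)&(abs(W[...,0]-.51)<.06)&(abs(W[...,1]+.13)<.02);P=W[m]
        if len(P)>10: vx,vy,x0,y0=cv2.fitLine((P[:,:2]*1000).astype(np.float32),cv2.DIST_HUBER,0,.01,.01).ravel(); print(n,lo,len(P),'x',np.percentile(P[:,0],[1,99]),'y',y0,'ang',np.degrees(np.arctan(vy/vx)),'z',np.percentile(P[:,2],[50,98]))
    # bar at mid: x of points along bar, several y
    a=np.load(n+'0.npz')['W']
    for y in(.125,.145,.165,.185,.2):
        m=(a[...,2]>.11)&(a[...,2]<.14)&(abs(a[...,1]-y)<.008)&(a[...,0]<.487)&(a[...,0]>.42); print(n,'bar y',y,m.sum(),np.percentile(a[m][:,0],[2,50,98]).round(4),np.percentile(a[m][:,2],[50,95]).round(4))
    m=(a[...,2]>.11)&(a[...,2]<.14)&(abs(a[...,0]-.459)<.009)&(abs(a[...,1]-.16)<.09);print('bar y ext',np.percentile(a[m][:,1],[.5,99.5]))
    m=(a[...,2]>.118)&(a[...,2]<.132)&(a[...,0]>.495)&(a[...,0]<.75)&(abs(a[...,1]-.155)<.16);print('lid',cv2.minAreaRect((a[m][:,:2]*1000).astype(np.float32)))
go(.462,.162,.2,86)
```

```text
side 0.066 124 x [0.46658651 0.54428208] y -134.99683 ang 1.1250614 z [0.07846979 0.08967456]
side 0.09 165 x [0.4667522  0.54695601] y -134.6015 ang 0.6100031 z [0.10522208 0.11938253]
side 0.122 108 x [0.46728929 0.54513588] y -132.65765 ang 1.0059192 z [0.12815982 0.13256624]
side bar y 0.125 23 [0.4516 0.456  0.4743] [0.1199 0.1234]
side bar y 0.145 20 [0.4523 0.4578 0.4653] [0.1207 0.1226]
side bar y 0.165 21 [0.4545 0.4586 0.4657] [0.1206 0.1236]
side bar y 0.185 21 [0.4563 0.4607 0.4681] [0.1204 0.1234]
side bar y 0.2 23 [0.4564 0.4616 0.4697] [0.1209 0.125 ]
bar y ext [0.1052063  0.22565817]
lid ((606.9610595703125, 153.52615356445312), (245.01698303222656, 229.2478790283203), 85.82466125488281)
top 0.066 23 x [0.47271101 0.50527   ] y -127.703964 ang 3.5923643 z [0.07703344 0.0879731 ]
top 0.09 26 x [0.47268398 0.50271567] y -127.50426 ang 1.0520407 z [0.10850324 0.11959298]
top 0.122 24 x [0.47273239 0.49082178] y -129.69644 ang 1.7550828 z [0.13009658 0.13324359]
top bar y 0.125 42 [0.4574 0.4632 0.4692] [0.1226 0.1255]
top bar y 0.145 41 [0.458  0.4645 0.4719] [0.1226 0.1255]
top bar y 0.165 42 [0.4601 0.4658 0.472 ] [0.1223 0.1257]
top bar y 0.185 40 [0.4621 0.4674 0.4747] [0.1223 0.1254]
top bar y 0.2 41 [0.4627 0.4675 0.4747] [0.1227 0.1256]
bar y ext [0.10690764 0.22534059]
lid ((608.3253173828125, 156.31756591796875), (241.1818389892578, 234.1846923828125), 85.83973693847656)
pos [ 0.5143 -0.1296  0.2067] xyz now-frame [-0.0485 -0.2922  0.0068] xyz target-frame [ 0.2872 -0.0725  0.0067] dr units [-9.0000e-03  8.0000e-03 -1.7053e+01] w 0.504 t 11.1333 F [-1.1 -0.   0.5]
```

The plaque stands alone, with its top at 0.130, x from 0.470 to 0.549 and upright, so it's seated and centred. The bar centre is at (0.463, 0.1655, 0.116) and the bar runs at 85.8°. Now I'll move above the bar.

{"fn": "arm_command", "kwargs": {
  "hand": [0.36, 0.36, 0.36, 0.36, 0.36, 0.36, 0.36, 0.36],
  "xyz": [
    [-0.004, -0.02, 0],
    [-0.007, -0.04, 0],
    [-0.007, -0.04, 0],
    [-0.007, -0.04, 0],
    [-0.007, -0.04, 0],
    [-0.007, -0.04, 0],
    [-0.007, -0.04, 0],
    [-0.003, -0.035, 0]
  ],
  "dr": [
    [0, 0, 0],
    [0, 0, 0],
    [0, 0, 0],
    [0, 0, 0],
    [0, 0, 0],
    [0, 0, 0],
    [0, 0, 0],
    [0, 0, 0]
  ]
}}

```text
t: 11.8
tool_pos: [0.4599, 0.1671, 0.2063]
eef_rot: [1.0, 0.007, -0.001, 0.0]
wrist_force: [0.7, 1.1, 0.3]
gripper_width: 0.364
grasp_force: 0.0
```

{"fn": "arm_command", "kwargs": {
  "hand": [0.36, 0.36, 0.36, 0.36, 0.36, 0.36, 0.36, 0.36],
  "xyz": [
    [0, 0, 0],
    [0, 0, 0],
    [0, 0, 0],
    [0, 0, 0],
    [0, 0, 0],
    [0, 0, 0],
    [0, 0, 0],
    [0, 0, 0]
  ],
  "dr": [
    [0, 0, -1.4],
    [0, 0, -1.4],
    [0, 0, -1.4],
    [0, 0, -1.4],
    [0, 0, -1.4],
    [0, 0, -1.4],
    [0, 0, -1.4],
    [0, 0, -1.4]
  ]
}}

```text
t: 12.47
tool_pos: [0.4611, 0.1644, 0.2059]
eef_rot: [0.878, 0.478, -0.001, -0.0]
wrist_force: [-0.7, 0.1, 0.0]
gripper_width: 0.359
grasp_force: 0.0
```

{"fn": "arm_command", "kwargs": {
  "hand": [0.36, 0.36, 0.36, 0.36, 0.36, 0.36, 0.36],
  "xyz": [
    [0, 0, 0],
    [0, 0, 0],
    [0, 0, 0],
    [0, 0, 0],
    [0, 0, 0],
    [0, 0, 0],
    [0, 0, 0]
  ],
  "dr": [
    [0, 0, -1.4],
    [0, 0, -1.4],
    [0, 0, -1.4],
    [0, 0, -1.4],
    [0, 0, -0.2],
    [0, 0, 0],
    [0, 0, 0]
  ]
}}

```text
t: 13.05
tool_pos: [0.4616, 0.1646, 0.2068]
eef_rot: [0.734, 0.679, -0.0, -0.0]
wrist_force: [-0.2, -0.2, -0.8]
gripper_width: 0.36
grasp_force: 0.0
```

```bash
python3 -c "
from h import *
go(.463,.1655,.097,85.8); print(bot.sense()['joint_positions'])"
```

```text
pos [0.4616 0.1646 0.2068] xyz now-frame [0.0011 0.0014 0.1098] xyz target-frame [0.001  0.0013 0.1098] dr units [-0.013  0.003 -0.058] w 0.36 t 13.05 F [-0.2 -0.2 -0.8]
[ 0.29772062  0.10363479 -0.76795678  1.79519123  0.07489235  1.27360969
 -0.56794517]
```

{"fn": "arm_command", "kwargs": {
  "hand": [0.36, 0.36, 0.36, 0.36, 0.36, 0.36],
  "xyz": [
    [0.001, 0.001, 0.015],
    [0, 0, 0.02],
    [0, 0, 0.02],
    [0, 0, 0.015],
    [0, 0, 0],
    [0, 0, 0]
  ],
  "dr": [
    [0, 0, -0.06],
    [0, 0, 0],
    [0, 0, 0],
    [0, 0, 0],
    [0, 0, 0],
    [0, 0, 0]
  ]
}}

```text
t: 13.55
tool_pos: [0.4625, 0.1656, 0.1372]
eef_rot: [0.732, 0.682, -0.001, -0.001]
wrist_force: [0.3, -0.3, 1.2]
gripper_width: 0.362
grasp_force: 0.0
```

Run:
```python
from h import *
go(.463,.1655,.097,85.8)
im,_,W=cloud('side'); cv2.imwrite('pics/b1.png',cv2.resize(im[100:220,170:310],(700,600),interpolation=3)[...,::-1])
```

```text
pos [0.4625 0.1656 0.1372] xyz now-frame [-0.0001  0.0005  0.0402] xyz target-frame [-0.0001  0.0005  0.0402] dr units [-0.018  0.003  0.027] w 0.362 t 13.55 F [ 0.3 -0.3  1.2]
```

View pics/b1.png

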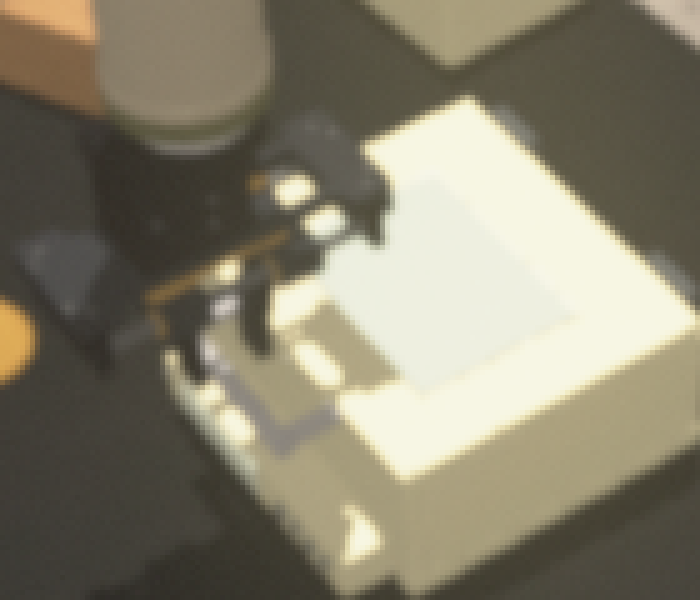

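The view shows the bar running from (230,380) to (285,440), with the fingers straddling it at (190,360) and (260,340). I'll go down and close.

{"fn": "arm_command", "kwargs": {
  "hand": [0.36, 0.36, 0.36, 0.36, 0.36, 0.36],
  "xyz": [
    [0, 0, 0.01],
    [0, 0, 0.01],
    [0, 0, 0.01],
    [0, 0, 0.01],
    [0, 0, 0],
    [0, 0, 0]
  ],
  "dr": [
    [0, 0, 0],
    [0, 0, 0],
    [0, 0, 0],
    [0, 0, 0],
    [0, 0, 0],
    [0, 0, 0]
  ]
}}

```text
t: 14.1
tool_pos: [0.4625, 0.1656, 0.0968]
eef_rot: [0.731, 0.682, -0.001, -0.0]
wrist_force: [0.1, -0.7, 0.8]
gripper_width: 0.359
grasp_force: 0.0
```

{"fn": "arm_command", "kwargs": {
  "hand": [0, 0, 0, 0, 0, 0, 0, 0],
  "xyz": [
    [0, 0, 0],
    [0, 0, 0],
    [0, 0, 0],
    [0, 0, 0],
    [0, 0, 0],
    [0, 0, 0],
    [0, 0, 0],
    [0, 0, 0]
  ],
  "dr": [
    [0, 0, 0],
    [0, 0, 0],
    [0, 0, 0],
    [0, 0, 0],
    [0, 0, 0],
    [0, 0, 0],
    [0, 0, 0],
    [0, 0, 0]
  ],
  "force": 25
}}

```text
t: 14.77
tool_pos: [0.4646, 0.1657, 0.0982]
eef_rot: [0.731, 0.682, 0.001, 0.001]
wrist_force: [5.6, 0.6, -3.9]
gripper_width: 0.151
grasp_force: 25.0
```

The bar is gripped, with an opening of about 13 mm and 25 N. I'll lift it along the 250 mm arc, first to 25°.

{"fn": "arm_command", "kwargs": {
  "hand": [0, 0, 0, 0, 0, 0, 0, 0],
  "xyz": [
    [0, 0.001, -0.0044],
    [0, 0.0003, -0.0087],
    [0, 0.001, -0.0131],
    [0, 0.0024, -0.0173],
    [0, 0.0036, -0.0171],
    [0, 0.0048, -0.0168],
    [0, 0.006, -0.0164],
    [0, 0.0052, -0.012]
  ],
  "dr": [
    [0, 0, 0],
    [0, 0, 0],
    [0, 0, 0],
    [0, 0, 0],
    [0, 0, 0],
    [0, 0, 0],
    [0, 0, 0],
    [0, 0, 0]
  ],
  "force": 30
}}

```text
t: 15.43
tool_pos: [0.4884, 0.1633, 0.2048]
eef_rot: [0.731, 0.682, 0.001, 0.001]
wrist_force: [6.0, -1.1, -8.6]
gripper_width: 0.148
grasp_force: 30.0
```

{"fn": "arm_command", "kwargs": {
  "hand": [0, 0, 0],
  "xyz": [
    [0, 0, 0],
    [0, 0, 0],
    [0, 0, 0]
  ],
  "dr": [
    [0, 0, 0],
    [0, 0, 0],
    [0, 0, 0]
  ]
}}

```text
t: 15.68
tool_pos: [0.4873, 0.1634, 0.2025]
eef_rot: [0.731, 0.682, -0.0, 0.0]
wrist_force: [5.8, -2.3, -5.3]
gripper_width: 0.151
grasp_force: 30.0
```

```bash
cat >> h.py <<'E'
def lid():
    # lid plane angle from cloud points above the chamber, in chamber frame
    for n in('side','top'):
        im,_,W=cloud(n); a=np.radians(-4.2); c=np.array([.6075,.155])
        u=(W[...,:2]-c)@np.array([np.cos(a),np.sin(a)]); v=(W[...,:2]-c)@np.array([-np.sin(a),np.cos(a)]); z=W[...,2]
        g=im.min(2)>0
        m=(abs(v)<.115)&(u>-.09)&(u<.1)&(z>.125)&((abs(v)>.08)|(u>.0))
        P=np.c_[u[m],z[m]]; 
        vx,vz,x0,z0=cv2.fitLine((P*1000).astype(np.float32),cv2.DIST_HUBER,0,.01,.01).ravel()
        r=abs((P*1000-[x0,z0])@[-vz,vx]); k=r<8
        vx,vz,x0,z0=cv2.fitLine((P[k]*1000).astype(np.float32),cv2.DIST_HUBER,0,.01,.01).ravel()
        print(n,len(P),k.sum(),'lid angle',np.degrees(np.arctan2(-vz,vx)) if vx>0 else np.degrees(np.arctan2(vz,-vx)))
    return
E
python3 -c "
from h import *
go(.552,.159,.289,85.8); lid(); s=bot.sense(); print(s['grasp_force'],s['ft_torque'])"
```

```text
pos [0.4873 0.1634 0.2025] xyz now-frame [ 0.0001  0.0649 -0.0865] xyz target-frame [ 0.0003  0.0649 -0.0865] dr units [0.003 0.007 0.042] w 0.151 t 15.6833 F [ 5.8 -2.3 -5.3]
side 1481 1469 lid angle 24.742579
top 3385 3379 lid angle 24.631798
30.001269578933716 [-0.44099419 -1.23865089 -0.05497925]
```

The lid is at 24.7° in both views, and I'll continue to 50°.

{"fn": "arm_command", "kwargs": {
  "hand": [0, 0, 0, 0, 0, 0, 0, 0],
  "xyz": [
    [0, 0.0045, -0.007],
    [0, 0.0085, -0.0149],
    [0, 0.0095, -0.0146],
    [0, 0.0105, -0.014],
    [0, 0.0115, -0.0132],
    [0, 0.0116, -0.0122],
    [0, 0.0072, -0.0067],
    [0, 0.0035, -0.0033]
  ],
  "dr": [
    [0, 0, 0],
    [0, 0, 0],
    [0, 0, 0],
    [0, 0, 0],
    [0, 0, 0],
    [0, 0, 0],
    [0, 0, 0],
    [0, 0, 0]
  ]
}}

```text
t: 16.45
tool_pos: [0.5525, 0.1589, 0.2907]
eef_rot: [0.731, 0.682, -0.002, -0.001]
wrist_force: [-14.4, -7.2, 9.7]
gripper_width: 0.149
grasp_force: 30.0
```

{"fn": "arm_command", "kwargs": {
  "hand": [0, 0, 0, 0],
  "xyz": [
    [0, 0, 0],
    [0, 0, 0],
    [0, 0, 0],
    [0, 0, 0]
  ],
  "dr": [
    [0, 0, 0],
    [0, 0, 0],
    [0, 0, 0],
    [0, 0, 0]
  ]
}}

```text
t: 16.78
tool_pos: [0.5518, 0.159, 0.2899]
eef_rot: [0.731, 0.682, -0.002, -0.001]
wrist_force: [-12.9, -7.5, 10.3]
gripper_width: 0.152
grasp_force: 30.0
```

```bash
python3 -c "
from h import *
go(.553,.159,.289,85.8); lid(); s=bot.sense(); print(s['grasp_force'],s['ft_torque'])
im,_,_=cloud('side'); cv2.imwrite('pics/f1.png',im[...,::-1])"
```

```text
pos [0.5518 0.159  0.2899] xyz now-frame [0.0001 0.0012 0.0009] xyz target-frame [0.0001 0.0012 0.0009] dr units [-0.045  0.03   0.053] w 0.152 t 16.7833 F [-12.9  -7.5  10.3]
side 941 335 lid angle 80.33349
top 2127 463 lid angle 79.18717
30.012057423591614 [-1.46964296  2.90278705 -0.00636565]
```

View pics/f1.png

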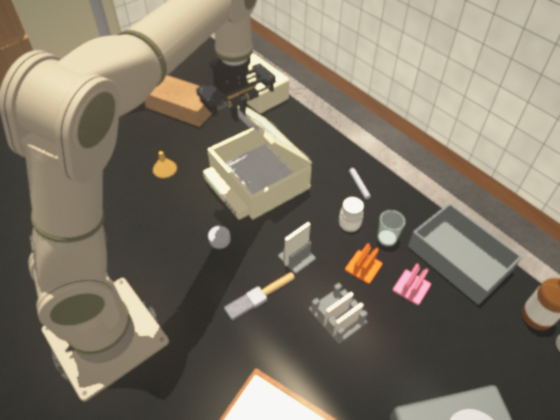

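The side view shows the lid raised nearly edge-on at (275,130), held by the gripper at (240,100). The plaque stands in the grey stand at (297,245), and the short plaques and other things are untouched. The angle fit picked up the gripper, so I'll relax the 16 N outward strain and re-fit away from it.

{"fn": "arm_command", "kwargs": {
  "hand": [0, 0, 0, 0, 0, 0],
  "xyz": [
    [0, -0.001, -0.001],
    [0, -0.0005, -0.0007],
    [0, 0, 0],
    [0, 0, 0],
    [0, 0, 0],
    [0, 0, 0]
  ],
  "dr": [
    [0, 0, 0],
    [0, 0, 0],
    [0, 0, 0],
    [0, 0, 0],
    [0, 0, 0],
    [0, 0, 0]
  ]
}}

```text
t: 17.43
tool_pos: [0.5523, 0.1589, 0.2906]
eef_rot: [0.731, 0.682, -0.001, 0.0]
wrist_force: [-1.2, -5.9, -3.8]
gripper_width: 0.149
grasp_force: 30.0
```

Run:
```python
from h import *
go(.553,.159,.289,85.8)
a=np.radians(-4.2); c=np.array([.6075,.155])
for n in('top','side'):
    im,_,W=cloud(n)
    u=(W[...,:2]-c)@[np.cos(a),np.sin(a)]; v=(W[...,:2]-c)@[-np.sin(a),np.cos(a)]; z=W[...,2]
    for s in(-1,1):
        m=(s*v>.065)&(s*v<.115)&(u>-.06)&(u<.1)&(z>.135)&(z<.29)
        P=(np.c_[u[m],z[m]]*1000).astype(np.float32)
        if len(P)<20: print(n,s,len(P)); continue
        vx,vz,x0,z0=cv2.fitLine(P,cv2.DIST_WELSCH,0,.01,.01).ravel()
        d=(P-[x0,z0])@[-vz,vx]; print(n,s,len(P),'angle %.1f'%np.degrees(np.arctan(-vz/vx)),'resid',np.percentile(d,[5,50,95]).round(1),'u,z',(x0,z0),'umin',P[:,0].min(),'zmax',P[:,1].max())
```

```text
pos [0.5523 0.1589 0.2906] xyz now-frame [0.0001 0.0007 0.0016] xyz target-frame [0.0001 0.0007 0.0016] dr units [-0.008  0.01   0.042] w 0.149 t 17.4333 F [-1.2 -5.9 -3.8]
top -1 932 angle 49.3 resid [-6.  -0.   1.6] u,z (np.float32(28.596582), np.float32(217.75357)) umin -33.851116 zmax 283.93497
top 1 0
side -1 239 angle 49.2 resid [-9.1 -0.   1.6] u,z (np.float32(22.2421), np.float32(219.95694)) umin -37.81102 zmax 282.27167
side 1 56 angle 50.1 resid [-0.6  0.   1.1] u,z (np.float32(55.92583), np.float32(181.32616)) umin 13.634007 zmax 233.3133
```

The lid measures 49 to 50° by camera and 50° by the handle travel, with strain forces small. I'll hold and hand in.

{"fn": "arm_command", "kwargs": {
  "hand": [0, 0, 0, 0, 0, 0, 0, 0],
  "xyz": [
    [0, 0, 0],
    [0, 0, 0],
    [0, 0, 0],
    [0, 0, 0],
    [0, 0, 0],
    [0, 0, 0],
    [0, 0, 0],
    [0, 0, 0]
  ],
  "dr": [
    [0, 0, 0],
    [0, 0, 0],
    [0, 0, 0],
    [0, 0, 0],
    [0, 0, 0],
    [0, 0, 0],
    [0, 0, 0],
    [0, 0, 0]
  ]
}}

```text
t: 18.2
tool_pos: [0.5524, 0.1589, 0.2906]
eef_rot: [0.731, 0.682, -0.0, 0.0]
wrist_force: [-0.3, -5.4, -3.8]
gripper_width: 0.147
grasp_force: 30.0
```

```bash
python3 -c "
from h import *
s=bot.sense(); print(s['tool_pos'],s['grasp_force'],abs(s['joint_velocities']).max()); print(bot.hand_in())"
```

```text
[0.55237742 0.15890609 0.29061798] 30.00613510608673 0.0019050397137390762
the job is handed in; nothing more can be done
None
```

The tall plaque is fully home, upright and centred in the grey stand (it caught once on the slot's shoulder and slid about 13 mm in the grip before going in), the lid is held still at about 50° by its bar, nothing else was moved, and the job was handed in at 18 s.

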